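# Turn the fastener carousel to the hex bolts

### The arm

A 7-joint arm with a two-finger parallel gripper is mounted at the origin on the work surface. World frame = base frame: x ahead of the robot, y to its left, z up, the work surface at z = 0. Lengths are in m, angles in rad, forces in N, time in s.
With the tool pointing down it reaches from about 0.425 to 0.925 m from the base axis. Payload 6.8 kg.
Tool frame: the origin (TCP) lies on the centre line of the jaws, within the pads' length; the fingertips stand 8 mm ahead of it and the grasp point (between the pads) lies 11 mm behind it (bot.tips_ahead is the distance from the TCP to the fingertips, in m); z points along the fingers, y is the line along which they close (so a half turn about z gives the same grasp; the last joint's range is limited). The gripper opens to 85 mm and grips with 20 to 120 N. Pads are 22 mm wide; open, the fingers measure 114 mm over their backs; the gripper's body (76 mm by 85 mm) begins 54 mm behind the grasp point. The pads swing forward as they close: fully open they stand 13 mm farther back than shut.
Start: joints at [1.224, 0.477, 0.022, 1.555, -0.011, 1.109, -0.083], TCP at [0.16, -0.656, 0.239] pointing down, gripper open.
Joint ranges: [-2.96, 2.96], [-0.34, 2.1], [-1.41, 1.46], [0.24, 2.44], [-1.37, 4.51], [0.17, 1.92], [-2.96, 2.96]. Speed limits (rad/s): [2.39, 2.39, 3.14, 3.14, 3.14, 3.14, 3.14].

### API

Orientations are given as a unit quaternion [w, x, y, z].
In Python, from station import bot gives the robot as it stands.
- The arm moves only by the tool send_rows, never from a script. Its argument "deltas" is text: rows parted by semicolons, each of 4 numbers parted by spaces: the shift along the tool's x, y, z in m, then the turn about the tool's z in degrees. In form: x y z spin; .... A call has 1 to 5 rows; each row is the pose to reach, as a shift and turn from the pose commanded when the call began, along the tool's axes at that moment; what a row does not reach only later rows make up. A row lasts 1/10 s, in which the tool goes at most 50 mm and 8.59 degrees, less where a joint would pass 70% of its speed; a pose out of reach is approached as far as the arm can. A call with a gripper value outside its range is refused whole. "claw" is the opening, from 0 (shut) to 1 (fully open), set as the call begins (left out, the last holds). The fingers move at their own pace and stop on an object; "force" is the grip in N (left out, the last holds). Time passes only in rows, so rows that repeat a pose let the fingers close. It gives the time, the measured TCP pose, the force, the opening and the grip force at its end, in the units of the state.
- bot.get_obs(): the state, without advancing time (a new reading comes with each control period).
- bot.read_camera(name): name is "side" or "top" or "wrist"; returns a dict with "img" (420x560x3 uint8, red, green, blue), "depth" (420x560 float32, m along the optical axis (not along the pixel's ray), 0 where there is no reading), "fx", "fy", "cx", "cy" (pixels), "camera_from_world" (4x4, takes a point from world to camera coordinates). Camera axes: x right, y up, looking along -z (the intrinsics and any distortion apply to the point x, -y, -z); pixel columns grow to the right and rows downward; lengths in m; the calibration is good to about 2 mm. A picture is of the moment at which its call begins.
- bot.hand_in(): hands the job in; it is judged then, once.
Trained networks look in a picture, given as the dict that the camera call returned (one of the last four; its "shot" number tells which), for a name from the list of things; names that differ only in an ending like _2 or _b are one class to them, and where a whole thing is asked for, a point or a joint stands for the part that bears it (a point fixed in the world has none). Each returns a list of dicts, best first, with "confidence" (0 to 1); they miss things now and then, are a little off and sometimes report something else, mostly with a low value. They report only what shows in the picture. A call takes as long as a camera call. They do not tell look-alikes from the thing itself.
- bot.masks_of(picture, query): "mask" (420x560 bool, what is visible of it).
- bot.landmark_of(picture, query): "xyz" ([x, y, z] in m, in world coordinates, good to about 4 mm: a listed point, or the origin of a listed thing).
The state is a dict: "t": time; "q": joint angles; "joint_vel": joint speeds; "joint_torque": joint torques, N m; "eef_pos": TCP position; "tool_rot": TCP orientation; "contact_force": force on the tool from outside, world axes, zero at the start; "torque": the same for the moment, N m; "gripper_width": opening from 0.0 (shut) to 1.0 (fully open); "grasp_force": force on a finger pad.
Only numpy, scipy, OpenCV 4.12 (cv2) and the standard library are available. Lean on these libraries where they do the work, as an engineer would, in place of code of your own. Each camera call takes 0.05 s, during which the arm holds its last target. There are 200 camera calls.

### The job

Turn the clear cover of the round fastener carousel until its pour hole stands squarely over the compartment with the hex bolts, then let go of it. Leave the glue bottle standing where it is.

Things in the scene. Friction and masses are not known exactly. Their poses are not given: they have to be found in the camera images.
- cover_bar (a point): Centre of the top face of the aluminium grip bar (62 mm long, 16 wide, 30 tall) on the clear round cover, 97.5 mm above the bench, on the vertical axis the cover turns about. x points along the bar to the pour hole, z up. The cover (210 mm across, top 67 mm above the bench) turns 108 degrees or more either way from its start, takes about 0.12 N m, stays where left. The bar is its highest part.
- pour_hole (a point): Centre of the only hole in the cover, at the top of its raised aluminium collar, 75 mm above the bench and 72 mm from the cover's axis; x points outward. Hole 38 mm wide, collar 46 mm outside, 8 mm high. It starts over an empty one of the nine equal wedge compartments (40 degrees each) of the round black tray, which is fixed on a 250 mm square plywood board screwed to the bench.
- bolts: Three steel hex bolts, 10 mm thick, 47 mm long, in one compartment, seen through the cover; they stay there. Origin: centre of that compartment on the tray's floor, 28 mm above the bench, 72 mm from the cover's axis. It lies 30 to 90 degrees to either side of where the pour hole starts (one grasp of the bar is enough). Nuts, flat washers and angle brackets lie in three others; the rest are empty.
- glue: White plastic glue bottle with black cap, 60 mm across, 150 mm tall, standing on the bench to the right of the carousel (towards -y), at least 0.2 m from the cover's axis. Origin at the centre of its underside, z up. Not part of the work.
Mind the look-alikes: they are no part of the job. Of the things like the glue, leave any that is orange, red or yellow; of the rest the smaller one is meant.

How it is judged:
At the end, for the whole second after the job is handed in: The centre of the pour hole is within 15 mm, seen from above, of the centre of the hex bolts' compartment (12 degrees of turn), and the glue bottle stands upright within 30 mm of where it was (horizontal distance between pour_hole and bolts below 0.015 m and angle between glue's own z axis and vertical below 0.2 rad and distance of glue from where it was at the start of the episode below 0.03 m); the robot touches nothing.
It fails at once if the glue bottle is knocked over or pushed away (tilted over 0.5 rad or moved over 30 mm) (angle between glue's own z axis and vertical above 0.5 rad or distance of glue from where it was at the start of the episode above 0.03 m).
It also fails if it takes over 32 s, if anything falls off the work surface, if the arm or the gripper's body presses on something with over 40 N, if the wrist force passes 120 N, or if a joint passes its speed limit or range.

## Working session

There is one attempt and no reset: what is moved stays moved. The work goes in short steps, Python scripts to look and compute and a tool call to move; the robot and the scene stay as the last step left them, time stands still between calls to the robot, and variables do not carry over. Pictures are saved under pics/ and viewed, at most 10 in all, crops included, and the job is handed in when it is done.

Besides the shell and the picture viewer there is one more tool, called by a JSON object that holds its "op" and its "data", one argument or row to a line. send_rows: Moves the arm, as the interface text tells. Its arguments: {"type":"object","properties":{"deltas":{"type":"string"},"claw":{"type":"number"},"force":{"type":"number"}},"required":["deltas"]}

```bash
mkdir -p pics; python3 - <<'E'
from station import bot
import cv2,numpy as np
o=bot.get_obs();print(o['t'],o['eef_pos'],o['tool_rot'],o['gripper_width'])
ims=[]
for n in ('top','side'):
    p=bot.read_camera(n);ims.append(p['img'])
    for q in ('cover_bar','pour_hole','bolts','glue'):
        print(n,q,[(np.round(d['xyz'],4).tolist(),round(d['confidence'],2)) for d in bot.landmark_of(p,q)])
    cv2.imwrite(f'pics/{n}.png',p['img'][:,:,::-1])
E
```

```text
0.0 [ 0.15952037 -0.65528271  0.23829975] [-9.19535684e-04  9.92878905e-01  1.19124323e-01 -1.72348636e-04] 0.9976810840788819
top cover_bar [([0.5135, -0.0062, 0.0941], 0.76)]
top pour_hole [([0.5217, -0.0756, 0.0732], 0.58), ([0.5064, -0.3859, -0.0], 0.54)]
top bolts []
top glue [([0.614, -0.3249, -0.005], 0.9), ([0.4516, -0.485, -0.0004], 0.83), ([0.6173, -0.4602, 0.0006], 0.77), ([0.5016, -0.283, -0.0003], 0.67)]
side cover_bar [([0.5139, -0.0057, 0.097], 0.59)]
side pour_hole [([0.5171, -0.079, 0.0735], 0.76)]
side bolts []
side glue [([0.6167, -0.3256, 0.002], 0.95), ([0.5051, -0.382, 0.0012], 0.72), ([0.4455, -0.479, 0.001], 0.61), ([0.5096, -0.2799, -0.0012], 0.59), ([0.617, -0.4563, -0.0012], 0.58)]
```

View pics/top.png

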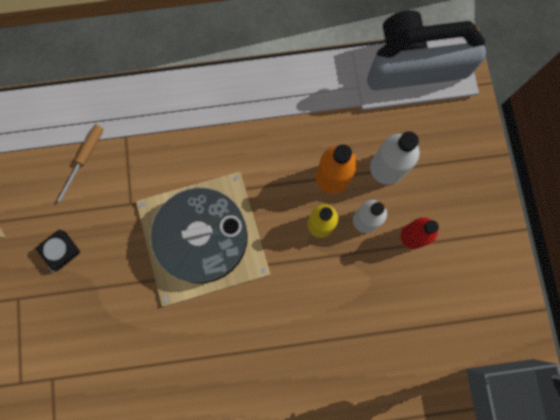

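View pics/side.png

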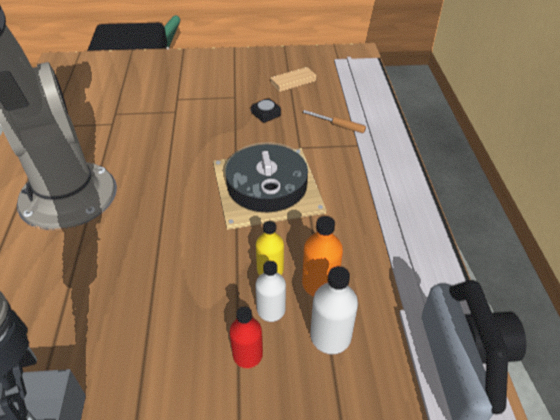

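The top view shows the carousel at about (200,235), with the pour hole at (230,226). The small white glue bottle is at (370,217). I'll rectify the tray so I can tell what's in each compartment.

```bash
cat > h.py <<'E'
from station import bot
import cv2,numpy as np
def proj(p,X):
    c=(p['camera_from_world']@np.c_[X,np.ones(len(X))].T)[:3]
    return np.c_[p['cx']+p['fx']*c[0]/-c[2], p['cy']-p['fy']*c[1]/-c[2]]
def rect(p,cx,cy,z,half=.115,n=580):
    # row down = -x world, col right = -y world
    u=np.array([[cx+half,cy+half,z],[cx+half,cy-half,z],[cx-half,cy-half,z],[cx-half,cy+half,z]])
    H=cv2.getPerspectiveTransform(np.float32([[0,0],[n,0],[n,n],[0,n]]),np.float32(proj(p,u)))
    return cv2.warpPerspective(p['img'],H,(n,n),flags=cv2.INTER_CUBIC|cv2.WARP_INVERSE_MAP)
E
python3 - <<'E'
from h import *
p=bot.read_camera('top')
r=rect(p,.5137,-.006,.035)
r=np.clip(r.astype(float)*1.8,0,255).astype(np.uint8)
cv2.imwrite('pics/r.png',r[:,:,::-1])
s=bot.read_camera('side');r=rect(s,.5137,-.006,.035)
cv2.imwrite('pics/rs.png',np.clip(r*1.5,0,255).astype(np.uint8)[:,:,::-1])
for d in bot.masks_of(p,'bolts')+bot.masks_of(s,'bolts'): print(d['confidence'],d['mask'].sum(),np.argwhere(d['mask']).mean(0))
E
```

```text
0.57 3568 [169.20908072 266.06894619]
```

View pics/r.png

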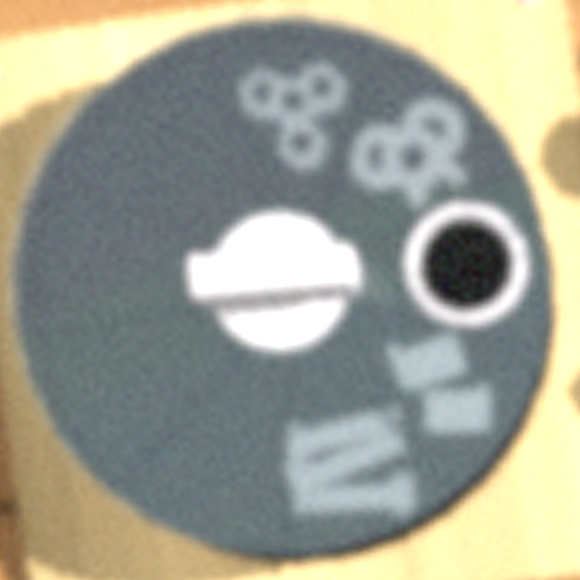

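View pics/rs.png

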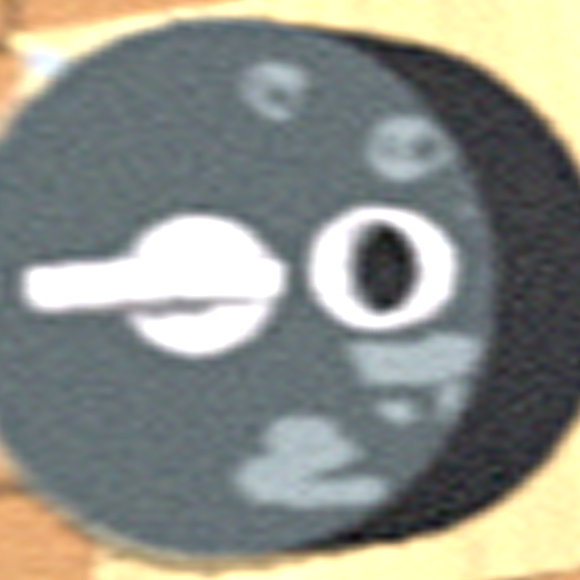

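The rectified top view shows four filled compartments:
- Nuts at (295,110)
- Washers at (415,145)
- Brackets at (440,387)
- The three long hex bolts at (350,465)

The hole is at (465,262), so the bolts are about 80° clockwise from it seen from above. The rectified side view agrees. Next I'll refine the angles and check the hub's height.

```bash
python3 - <<'E'
from h import *
print(bot.tips_ahead)
p=bot.read_camera('top')
R,t=p['camera_from_world'][:3,:3],p['camera_from_world'][:3,3]
v,u=np.mgrid[:420,:560];d=p['depth']
X=np.stack([(u-p['cx'])/p['fx']*d,-(v-p['cy'])/p['fy']*d,-d],-1)
W=(X-t)@R
c=np.array([.5137,-.006]);r=np.hypot(*(np.moveaxis(W[...,:2]-c,-1,0)))
bar=(r<.05)&(W[...,2]>.085)&(d>0); P=W[bar]
print('bar',P[:,:2].mean(0),np.median(P[:,2]),bar.sum()); m=P[:,:2]-P[:,:2].mean(0)
w=np.linalg.svd(m)[2][0]; print('ang',np.degrees(np.arctan2(w[1],w[0])), (m@w).min(),(m@w).max())
hub=(r<.03)&(W[...,2]<.085)&(d>0);print('hub z',np.percentile(W[hub][:,2],[10,50,90]))
# dark hole & rim at proper heights
g=cv2.cvtColor(rect(p,*c,.075),cv2.COLOR_RGB2GRAY)
w_=lambda q:(c[0]+.115-q[1]*.23/580, c[1]+.115-q[0]*.23/580)
C=cv2.HoughCircles(cv2.GaussianBlur(g,(7,7),2),cv2.HOUGH_GRADIENT,1,60,param1=80,param2=20,minRadius=40,maxRadius=65)
print('hole',[(w_(q),q[2]) for q in C[0][:3]])
g=cv2.cvtColor(rect(p,*c,.067),cv2.COLOR_RGB2GRAY)
C=cv2.HoughCircles(cv2.GaussianBlur(g,(7,7),2),cv2.HOUGH_GRADIENT,1,60,param1=60,param2=20,minRadius=250,maxRadius=278)
print('rim',[(w_(q),q[2]) for q in C[0][:2]])
E
```

```text
0.008
bar [ 0.51070776 -0.00661329] 0.09705527032427445 242
ang 95.38991286089298 -0.030633890485823212 0.030829836055622662
hub z [0.06592393 0.0701489  0.0745925 ]
hole [((np.float64(0.5174672424316407), np.float64(-0.07837068772315979)), np.float32(42.0))]
rim [((np.float64(0.5071568905830384), np.float64(-0.010956903159618378)), np.float32(260.1))]
```

{"op": "send_rows", "data": {
  "deltas": "0 0 0 -8; 0 0 0 -16; 0 0 0 -24; 0 0 0 -32; 0 0 0 -40",
  "claw": 1
}}

```text
t: 1.25
eef_pos: [0.1596, -0.6559, 0.2393]
tool_rot: [0.0, 0.891, 0.454, -0.0]
contact_force: [-0.5, 0.6, 0.5]
gripper_width: 1.001
grasp_force: 0.0
```

{"op": "send_rows", "data": {
  "deltas": "0.045 -0.006 0 0; 0.09 -0.012 0 0; 0.135 -0.018 0 0; 0.18 -0.024 0 0; 0.225 -0.03 0 0"
}}

```text
t: 1.75
eef_pos: [0.2694, -0.4552, 0.2395]
tool_rot: [0.0, 0.892, 0.451, 0.0]
contact_force: [1.2, -0.3, 0.1]
gripper_width: 0.996
grasp_force: 0.0
```

{"op": "send_rows", "data": {
  "deltas": "0.045 -0.006 0 0; 0.09 -0.012 0 0; 0.135 -0.018 0 0; 0.18 -0.024 0 0; 0.225 -0.03 0 0"
}}

```text
t: 2.25
eef_pos: [0.3785, -0.2562, 0.2397]
tool_rot: [0.001, 0.892, 0.451, 0.0]
contact_force: [1.6, -1.1, 0.3]
gripper_width: 0.998
grasp_force: 0.0
```

{"op": "send_rows", "data": {
  "deltas": "0.045 -0.006 0 0; 0.09 -0.012 0 0; 0.135 -0.018 0 0; 0.18 -0.024 0 0; 0.225 -0.03 0 0"
}}

```text
t: 2.75
eef_pos: [0.4877, -0.0572, 0.2397]
tool_rot: [0.0, 0.892, 0.451, 0.0]
contact_force: [0.7, -0.8, -0.3]
gripper_width: 1.0
grasp_force: 0.0
```

{"op": "send_rows", "data": {
  "deltas": "0.03 -0.004 0 -8; 0.057 -0.008 0 -16; 0.057 -0.008 0 -24; 0.057 -0.008 0 -32; 0.057 -0.008 0 -40"
}}

```text
t: 3.25
eef_pos: [0.5144, -0.0078, 0.2394]
tool_rot: [0.0, 0.682, 0.732, 0.0]
contact_force: [-0.2, 0.1, -0.5]
gripper_width: 1.0
grasp_force: 0.0
```

```bash
python3 - <<'E'
from h import *
from scipy.spatial.transform import Rotation as Ro
p=bot.read_camera('wrist');o=bot.get_obs()
for q in ('cover_bar','pour_hole','bolts'):
    print(q,[(np.round(d['xyz'],4).tolist(),round(d['confidence'],2)) for d in bot.landmark_of(p,q)])
R,t=p['camera_from_world'][:3,:3],p['camera_from_world'][:3,3]
v,u=np.mgrid[:420,:560];d=p['depth']
W=(np.stack([(u-p['cx'])/p['fx']*d,-(v-p['cy'])/p['fy']*d,-d],-1)-t)@R
r=np.hypot(W[...,0]-.511,W[...,1]+.007)
P=W[(r<.05)&(W[...,2]>.09)&(W[...,2]<.11)&(d>0)]
(cx,cy),sz,a=cv2.minAreaRect((P[:,:2]*1000).astype(np.float32));print('bar',cx,cy,sz,a,np.median(P[:,2]),len(P))
m=P[:,:2]-[cx/1e3,cy/1e3];w=np.linalg.svd(m,full_matrices=False)[2][0];print(np.degrees(np.arctan2(w[1],w[0])))
T=Ro.from_quat(np.roll(o['tool_rot'],-1)).as_matrix();print(o['eef_pos'],np.degrees(np.arctan2(T[1,1],T[0,1])))
print('shift',T.T@(np.array([cx/1e3,cy/1e3,.082])-o['eef_pos']))
cv2.imwrite('pics/w.png',p['img'][:,:,::-1])
E
```

```text
cover_bar [([0.5128, -0.0074, 0.0967], 0.91)]
pour_hole [([0.519, -0.0795, 0.0711], 0.68)]
bolts []
bar 511.719482421875 -5.896396636962891 (15.954623222351074, 61.193023681640625) 5.039928436279297 0.09788014510553873 1428
-84.91750486241163
[ 0.5143391  -0.00798206  0.23933437] 4.403483672105021
shift [ 0.00230071 -0.00246525  0.15733386]
```

View pics/w.png

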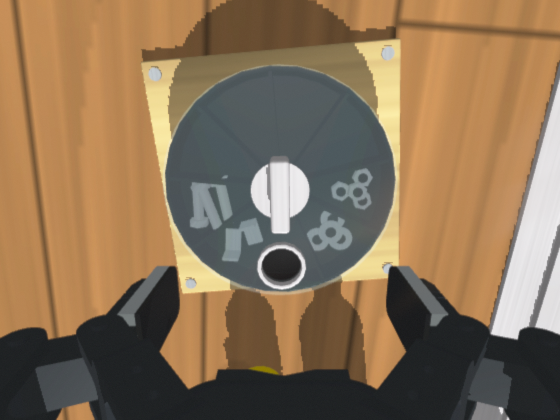

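The wrist view shows the bolts at (209,203), the brackets at (243,240) and the hole at (282,266), which confirms the clockwise turn. Descending onto the bar.

{"op": "send_rows", "data": {
  "deltas": "0.002 -0.0025 0.04 -1; 0.002 -0.0025 0.08 -1; 0.002 -0.0025 0.115 -1; 0.002 -0.0025 0.14 -1; 0.002 -0.0025 0.157 -1"
}}

```text
t: 3.95
eef_pos: [0.5107, -0.0064, 0.0804]
tool_rot: [-0.001, 0.679, 0.734, -0.001]
contact_force: [0.8, 0.2, 0.2]
gripper_width: 1.0
grasp_force: 0.0
```

{"op": "send_rows", "data": {
  "deltas": "0 0 0 0; 0 0 0 0; 0 0 0 0; 0 0 0 0; 0 0 0 0",
  "claw": 0,
  "force": 60
}}

```text
t: 4.45
eef_pos: [0.5119, -0.0063, 0.0834]
tool_rot: [0.001, 0.678, 0.735, 0.0]
contact_force: [-4.0, -0.0, 7.6]
gripper_width: 0.171
grasp_force: 58.6
```

{"op": "send_rows", "data": {
  "deltas": "0 0 0 0; 0 0 0 0; 0 0 0 0; 0 0 0 0; 0 0 0 0"
}}

```text
t: 4.95
eef_pos: [0.5119, -0.0063, 0.0834]
tool_rot: [0.001, 0.678, 0.735, 0.0]
contact_force: [-2.2, -0.3, 7.2]
gripper_width: 0.171
grasp_force: 59.2
```

{"op": "send_rows", "data": {
  "deltas": "0 0 -0.001 4; 0 0 -0.001 8; 0 0 -0.001 12; 0 0 -0.001 16; 0 0 -0.001 20"
}}

```text
t: 5.45
eef_pos: [0.5122, -0.0063, 0.0835]
tool_rot: [0.0, 0.796, 0.605, 0.001]
contact_force: [2.4, -0.2, -6.1]
gripper_width: 0.17
grasp_force: 59.9
```

{"op": "send_rows", "data": {
  "deltas": "0 0 0 5; 0 0 0 10; 0 0 0 15; 0 0 0 20; 0 0 0 25"
}}

```text
t: 5.95
eef_pos: [0.5126, -0.0065, 0.0835]
tool_rot: [0.0, 0.908, 0.418, 0.001]
contact_force: [3.5, -1.9, -6.8]
gripper_width: 0.17
grasp_force: 59.7
```

{"op": "send_rows", "data": {
  "deltas": "0 0 0 5; 0 0 0 10; 0 0 0 15; 0 0 0 20; 0 0 0 25"
}}

```text
t: 6.45
eef_pos: [0.5129, -0.0069, 0.0835]
tool_rot: [0.0, 0.977, 0.212, 0.001]
contact_force: [5.3, -2.4, -8.4]
gripper_width: 0.176
grasp_force: 59.6
```

{"op": "send_rows", "data": {
  "deltas": "0 0 0 3; 0 0 0 6; 0 0 0 6; 0 0 0 6; 0 0 0 6"
}}

```text
t: 6.95
eef_pos: [0.5129, -0.007, 0.0835]
tool_rot: [0.0, 0.987, 0.162, 0.001]
contact_force: [4.7, -1.8, -7.6]
gripper_width: 0.17
grasp_force: 59.6
```

{"op": "send_rows", "data": {
  "deltas": "0 0 0 0; 0 0 0 0; 0 0 0 0; 0 0 0 0; 0 0 0 0",
  "claw": 1
}}

```text
t: 7.45
eef_pos: [0.5116, -0.0061, 0.0834]
tool_rot: [0.0, 0.987, 0.162, 0.0]
contact_force: [0.2, 0.1, 0.2]
gripper_width: 0.992
grasp_force: 0.0
```

{"op": "send_rows", "data": {
  "deltas": "0 0 0 0; 0 0 -0.03 0; 0 0 -0.07 0; 0 0 -0.11 0; 0 0 -0.15 0"
}}

```text
t: 7.95
eef_pos: [0.5112, -0.0061, 0.2349]
tool_rot: [-0.0, 0.987, 0.162, -0.0]
contact_force: [0.3, -0.7, -1.0]
gripper_width: 0.997
grasp_force: 0.0
```

```bash
python3 - <<'E'
from h import *
p=bot.read_camera('wrist')
for q in ('cover_bar','pour_hole','bolts'):
    print(q,[(np.round(d['xyz'],4).tolist(),round(d['confidence'],2)) for d in bot.landmark_of(p,q)])
c=(.512,-.0062)
r=rect(p,*c,.045)
r=np.clip(r*1.6,0,255).astype(np.uint8)
def pt(a,rad,z):
    X=np.array([[c[0]+rad*np.cos(a),c[1]+rad*np.sin(a),z]])
    return X
# overlay predicted walls (bolts centre -160.5 deg) on the camera image
im=p['img'][:,:,::-1].copy()
for k in range(9):
    a=np.radians(-160.5+20+40*k)
    A=proj(p,np.vstack([pt(a,.085,.06),pt(a,.1,.06)])).astype(int)
    cv2.line(im,tuple(map(int,A[0])),tuple(map(int,A[1])),(0,0,255),1)
    
b=proj(p,pt(np.radians(-160.5),.072,.075))[0].astype(int);cv2.circle(im,tuple(map(int,b)),2,(0,255,0),-1)
cc=proj(p,pt(0,0,.06))[0].astype(int)
x0,y0=max(cc[0]-140,0),max(cc[1]-140,0)
cv2.imwrite('pics/w2.png',cv2.resize(im[y0:cc[1]+140,x0:cc[0]+140],None,fx=2.1,fy=2.1,interpolation=cv2.INTER_CUBIC))
print(cc)
E
```

```text
cover_bar [([0.5133, -0.0078, 0.0989], 0.75)]
pour_hole [([0.4455, -0.0305, 0.0743], 0.76)]
bolts [([0.4411, -0.0334, 0.0235], 0.93)]
[283 188]
```

View pics/w2.png

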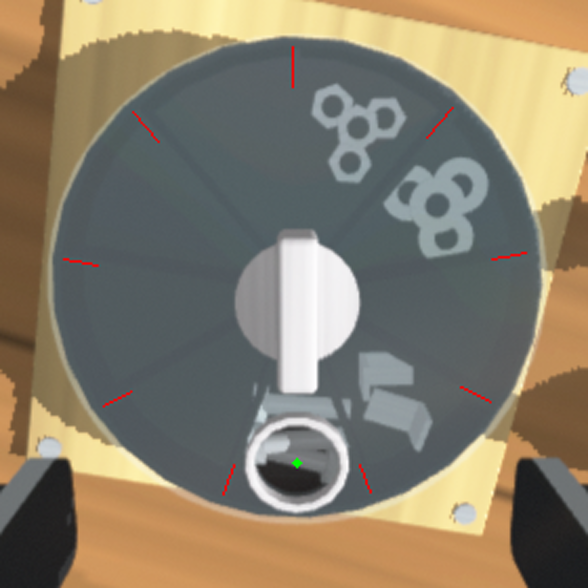

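The pour hole at (297,463) sits on the predicted compartment centre. The tray walls line up with the overlay, and the bolts show through the hole. The gripper is clear of everything.

```bash
python3 -c "
from station import bot
print(bot.hand_in())"
```

```text
the job is handed in; nothing more can be done
None
```

I turned the cover about 76° clockwise, so the pour hole now stands over the hex bolts. I then let go, left the glue bottle untouched, and handed the job in at about 8 s; no verdict was returned.

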